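# Move the blow nozzle to the blue air outlet

## Robot

A 7-joint arm with a two-finger parallel gripper is mounted at the origin on the work surface. World frame = base frame: x ahead of the robot, y to its left, z up, the work surface at z = 0. Lengths are in m, angles in degrees, forces in N, time in s.
With the tool pointing down it reaches from about 0.425 to 0.875 m from the base axis. Payload 4.7 kg.
Tool frame: the origin (TCP) lies midway between the tips of the shut fingers; the grasp point (between the pads) lies env.grip_point_offset behind it (env.grip_point_offset is the distance from the TCP to the grasp point, in m); z points along the fingers, y is the line along which they close (so a half turn about z gives the same grasp; the last joint's range is limited). The gripper opens to 87 mm and grips with 3 to 60 N. Pads are 19 mm wide; open, the fingers measure 117 mm over their backs; the gripper's body (75 mm by 190 mm) begins 51 mm behind the grasp point.
Start: joints at [-73.161, 18.392, -4.016, 83.108, 1.295, 78.541, -3.26], TCP at [0.18, 0.625, 0.223] pointing down, gripper open.
Joint ranges: [-163.93, 163.93], [-17.29, 119.83], [-79.2, 71.16], [3.27, 140.29], [-89.18, 269.18], [5.43, 117.66], [-154.24, 154.24]. Speed limits (degrees/s): [147.25, 147.25, 180, 180, 180, 180, 180].

## Interface

Orientations are given as [roll, pitch, yaw] about the fixed x, y, z axes, in that order (R = Rz(yaw) Ry(pitch) Rx(roll)).
In Python, from cell import env gives the robot as it stands.
- The arm moves only by the shell command python3 -m creep 'ROWS' [FORCE]. ROWS is a JSON object of lists of equal length, an entry for each row: "translation": the shift along the tool's x, y, z in units of 0.08 m (1.0 is 0.08 m), a list of three; "turn": the turn, a rotation vector about the tool's x, y, z in units of 180 degrees (1.0 is 180 degrees), a list of three; "grip": the opening, from 0 (shut) to 1 (fully open). In form: {"translation": [[x, y, z], ...], "turn": [[ax, ay, az], ...], "grip": [grip, ...]}. A call has 1 to 5 rows; each row shifts and turns the commanded pose from where the row before left it, along the tool's axes as they then stand; what a row does not reach is not made up. A row lasts 1/8 s, in which the tool goes at most 62.5 mm and 10.7 degrees, less where a joint would pass 70% of its speed; a pose out of reach is approached as far as the arm can. A call with a number of a shift or a turn outside -1 to 1 is refused whole. A call with a gripper value outside its range is refused whole. The fingers move at their own pace and stop on an object; FORCE is the grip in N (left out, the last holds). Time passes only in rows, so rows that do not move let the fingers close. It gives the time, the measured TCP pose, the force, the opening and the grip force at its end, in the units of the state.
- env.get_obs(): the state, without advancing time (a new reading comes with each control period).
- env.read_camera(name): name is "side" or "top"; returns a dict with "frame" (420x560x3 uint8, red, green, blue), "z_map" (420x560 float32, m along the optical axis (not along the pixel's ray), 0 where there is no reading), "K" (3x3 intrinsics, pixels), "rvec" (rotation vector, rad) and "tvec" (3), from world to camera coordinates, as OpenCV has them. Camera axes: x right, y down, z forward; pixel columns grow to the right and rows downward; lengths in m; the calibration is good to about 2 mm. A picture is of the moment at which its call begins.
- env.sign_off(): hands the job in; it is judged then, once.
The state is a dict: "time_s": time; "qpos": joint angles; "joint_velocities": joint speeds; "effort": joint torques, N m; "tool_pos": TCP position; "tool_rot": TCP orientation; "force": force on the tool from outside, world axes, zero at the start; "wrist_torque": the same for the moment, N m; "grip_width": finger opening in m; "grasp_force": force on a finger pad.
Only numpy, scipy, OpenCV 4.12 (cv2) and the standard library are available. Lean on these libraries where they do the work, as an engineer would, in place of code of your own. Each camera call takes 0.05 s, during which the arm holds its last target. There are 200 camera calls.

## Task

The steel blow nozzle is locked in the air outlet with the red collar. Press the red collar down so that the nozzle is released, take it out without tearing it out by force, and push it into the outlet with the blue collar until it clicks home, stays locked in and the blue collar has sprung back up. Then let go, and leave everything else on the bench where it is.

Things in the scene. Friction and masses are not known exactly. Their poses are not given: they have to be found in the camera images.
- nozzle_mid (a point): Blow nozzle: upright rigid steel tube, 110 mm long, 16 mm thick, 0.12 kg. This point: mid-length, 55 mm above its foot; z up the tube. Heights above the foot: cone (7 mm wide tip) to 7 mm, bead to 14, 10 mm thick groove to 23, plain 16 mm shaft to 94 (grip high on it, so that the fingers stay off the collar), then a cone to the 8 mm wide top at 110.
- red_outlet: Air outlet with RED release collar, fixed to the bench, holding the nozzle at the start. Origin: centre of the underside of its 80 x 80 x 9 mm base plate; z is the vertical bore axis. Body 46 mm across, 46 mm high; bore 18 mm wide, mouth 55 mm up inside the collar. Spring pawls in the nozzle's groove lock it, with nozzle_mid about 71.5 mm above the origin.
- red_mouth (a point): Centre of the flat top of the red collar at rest, 68 mm above red_outlet's origin. While the collar is down the pawls are open and a weak spring (2.5 to 4.5 N) kicks the nozzle up 7.5 mm: nozzle_mid is then 79 mm above the origin. It stays there, unlocked, when the collar is let go, and lifts straight out with under 10 N.
- red_collar (a joint): Red release collar, in m: 0 up, at rest; grows downward to 0.006, fully pressed. It is a ring round the nozzle, 50 mm outside, 21 mm inside diameter, flat on top, 8 mm thick. Pressing takes 5 to 12 N; it opens the grip from about 0.004 on and springs back when let go.
- blue_outlet: The same outlet with BLUE release collar, empty at the start; same sizes and frame as red_outlet. A nozzle merely set into it stands unlocked, nozzle_mid about 79 mm or more above this origin. Push it straight down past the 8 to 15 N grip to the stop at 69 mm, fingers off the collar: the pawls catch, and when let go it stays locked at about 71.5 mm.
- blue_mouth (a point): Centre of the flat top of the blue collar at rest, 68 mm above blue_outlet's origin.
- blue_collar (a joint): Blue release collar, like the red one: 0 up, 0.006 fully pressed. As the nozzle is pushed in it dips 3 to 4 mm by itself and snaps back up when the pawls catch.
- yellow_outlet: A third such outlet with a YELLOW collar, closed by a fixed black dust cap (34 mm across, top 84 mm up); out of use. Origin: centre of its base plate's underside.
- socket_a: Bystander: deep steel socket, 26 mm across, 55 mm tall, standing; origin at the centre of its underside.
- socket_b: Bystander: dark socket, 24 mm across, 40 mm tall, standing; origin at the centre of its underside.
- spray_can: Bystander: white and blue spray can, 64 mm across, 140 mm tall, standing; origin at the centre of its underside.
- grease_tin: Bystander: grey tin with yellow lid, 84 mm across, 75 mm tall; origin at the centre of its underside.
- wrench: Bystander: steel spanner lying flat; origin at the centre of its underside.
- screwdriver: Bystander: red-handled screwdriver lying flat; origin at the centre of its underside.
- grinding_disc: Bystander: blue grinding disc, 100 mm across, 10 mm thick, lying flat; origin at the centre of its underside.
Things that resemble listed ones, but are neither listed nor needed, are in the scene too. Leave any green look-alike of the blue_outlet alone. Leave any green look-alike of the red_outlet alone.

How it is judged:
By the outcome, as a careful person would: the job done as asked, in the order asked, and still so for the second after the job is handed in, with the robot touching nothing.
It also fails if it takes over 51 s, if anything falls off the work surface, if the arm or the gripper's body presses on something with over 40 N, if the wrist force passes 120 N, or if a joint passes its speed limit or range.

## Working session

There is one attempt and no reset: what is moved stays moved. The work goes in short steps, Python scripts to look and compute and a shell command to move; the robot and the scene stay as the last step left them, time stands still between calls to the robot, and variables do not carry over. Pictures are saved under pics/ and viewed, at most 10 in all, crops included, and the job is handed in when it is done.

```bash
ls; mkdir -p pics
cat > h.py <<'E'
import numpy as np, cv2
from cell import env
def cam(n):
    c=env.read_camera(n); R=cv2.Rodrigues(np.array(c['rvec'],float))[0]; t=np.array(c['tvec'],float).ravel()
    return c['frame'],c['z_map'],np.array(c['K'],float),R,t
def pt(c,u,v,z=None):
    f,d,K,R,t=c; r=np.linalg.inv(K)@[u,v,1]
    if z is None: return R.T@(r*d[int(v),int(u)]-t)
    o=-R.T@t; w=R.T@r; return o+w*(z-o[2])/w[2]
def save(n,im): cv2.imwrite('pics/'+n,cv2.cvtColor(im,cv2.COLOR_RGB2BGR))
E
python3 - <<'E'
from h import *
for n in('top','side'):
    c=cam(n); save(n+'0.png',c[0]); print(n,(-c[3].T@c[4]).round(3), c[2][0,0])
print(env.get_obs(),env.grip_point_offset)
E
```

```text
pics
top [0.461 0.04  1.377] 499.56379749065474
side [ 0.253 -0.93   0.911] 482.2756861006926
{'time_s': 0.1, 'qpos': array([-73.16031552,  18.43464703,  -4.01509185,  83.16848886,
         1.2951112 ,  78.54170562,  -3.26038282]), 'joint_velocities': array([-0.01882785, -0.1686331 ,  0.05835499, -0.11488486, -0.02389868,
        0.01750697,  0.03409007]), 'effort': array([-1.19648107e-04, -4.92570305e+01, -4.05571070e-01, -3.13404608e+01,
       -6.39715721e-02,  3.94036411e-02,  6.84637507e-05]), 'tool_pos': array([0.17942495, 0.62421942, 0.22156766]), 'tool_rot': array([-1.79900397e+02,  5.79072324e-03,  1.63969150e+02]), 'force': array([-0.07295568, -0.4206607 , -0.56636927]), 'wrist_torque': array([-0.04640806,  0.01117036,  0.0031978 ]), 'grasp_force': 0.0, 'grip_width': 0.08726057288793249} 0.0187
```

View pics/top0.png

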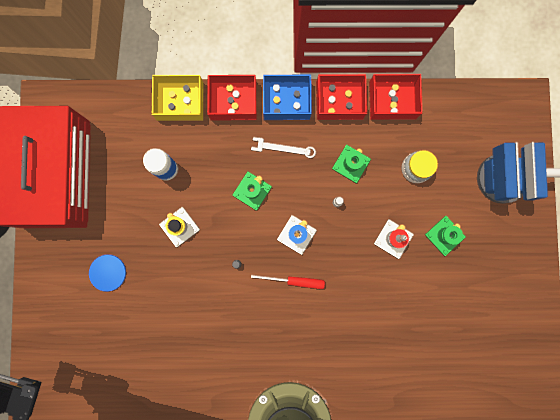

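View pics/side0.png

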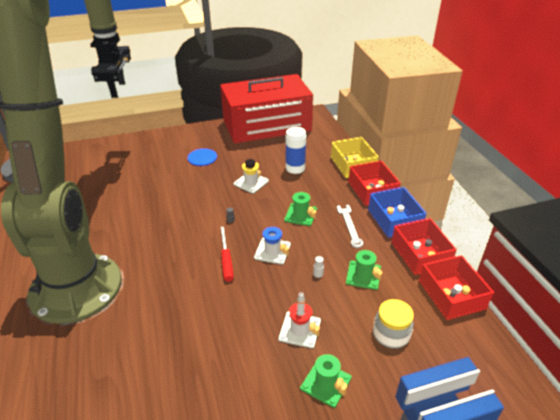

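Top view: the red outlet with the steel tube is at (398,238), the blue one on a white plate at (298,234), and the yellow one with a black cap at (176,226). Green look-alikes are at (252,189), (351,162) and (446,235). Only (398,238) has a red collar with a tube in it, and only (298,234) has a blue collar. Next I measure both and confirm them in a crop.

```bash
cat >> h.py <<'E'
def masks(f):
    h,s,v=[x.astype(int) for x in cv2.split(cv2.cvtColor(f,cv2.COLOR_RGB2HSV))]
    return {'red':(((h<6)|(h>174))&(s>150)&(v>110)),'blue':((h>100)&(h<125)&(s>120)&(v>90))}
def blob(m,u,v,r):
    ys,xs=np.nonzero(m); k=np.hypot(xs-u,ys-v)<r
    hull=cv2.convexHull(np.stack([xs[k],ys[k]],1).astype(np.int32))
    return cv2.minEnclosingCircle(hull),cv2.fitEllipse(hull),k.sum()
E
python3 - <<'E'
from h import *
ims=[]
for n,pp in(('top',{'red':(398,239),'blue':(298,234)}),('side',{'red':(301,313),'blue':(272,235)})):
    c=cam(n); m=masks(c[0])
    for k,(u,v) in pp.items():
        (q,r),e,N=blob(m[k],u,v,18)
        # outer centroid of collar with depth within z band
        P=[(x,y,pt(c,x,y)) for y in range(v-30,v+30) for x in range(u-30,u+30) if c[1][y,x]>0 and m[k][y,x]]
        Z=np.array([p[2] for p in P]); top=Z[(Z[:,2]>.062)&(Z[:,2]<.074)]
        print(n,k,N,'circ',np.round(q,1),round(r,1),'->',pt(c,*q,.066).round(4),'ell',np.round(e[0],1),pt(c,*e[0],.066).round(4),'depth',len(top),((top.max(0)+top.min(0))/2).round(4) if len(top) else 0)
        ims.append(cv2.resize(c[0][v-40:v+40,u-45:u+45],(400,300),interpolation=cv2.INTER_CUBIC))
        if k=='red':
            W=np.array([pt(c,x,y) for y in range(v-40,v+40) for x in range(u-40,u+40) if c[1][y,x]>0])
            t=W[(W[:,2]>.085)&(W[:,2]<.2)]; print(' tube',len(t),t.mean(0).round(4),t.max(0).round(4),t.min(0).round(4))
        f=c[0].astype(int); w=((f.min(2)>140)&(f.max(2)-f.min(2)<40)).astype(np.uint8); y0,x0=v-35,u-35
        sub=w[y0:v+40,x0:u+40]; ys,xs=np.nonzero(sub); R=cv2.minAreaRect(np.stack([[pt(c,x+x0,y+y0,.009)[0]*1000,pt(c,x+x0,y+y0,.009)[1]*1000] for x,y in zip(xs,ys)]).astype(np.float32)); print(' plate',np.round(R[0],1),np.round(R[1],1),round(R[2],1))
save('crop1.png',np.vstack([np.hstack(ims[:2]),np.hstack(ims[2:])]))
E
```

```text
top red 205 circ [398.8 238.1] 9.4 -> [ 0.4928 -0.2905  0.066 ] ell [398.8 238.2] [ 0.4925 -0.2904  0.066 ] depth 190 [ 0.4929 -0.2904  0.0673]
 tube 46 [ 0.4925 -0.2865  0.1125] [ 0.5002 -0.2809  0.1284] [ 0.4846 -0.2948  0.0878]
 plate [ 492.7 -289.7] [79.6 79.2] 58.4
top blue 207 circ [297.5 233.8] 9.1 -> [ 0.5058 -0.0244  0.066 ] ell [297.6 233.8] [ 0.5058 -0.0244  0.066 ] depth 201 [ 0.5066 -0.0243  0.0677]
 plate [547.3 -54.8] [ 84.6 187.3] 53.2
side red 277 circ [300.3 311.6] 11.8 -> [ 0.4914 -0.2921  0.066 ] ell [300.3 312.3] [ 0.4908 -0.294   0.066 ] depth 243 [ 0.4913 -0.2944  0.0668]
 tube 112 [ 0.4895 -0.297   0.1064] [ 0.4979 -0.2892  0.1285] [ 0.4828 -0.3037  0.0851]
 plate [ 506.5 -268.7] [146.9  82.1] 58.1
side blue 216 circ [272.  233.9] 9.2 -> [ 0.504  -0.0282  0.066 ] ell [271.9 234.7] [ 0.5028 -0.0312  0.066 ] depth 187 [ 0.504  -0.0284  0.0666]
 plate [508.1 -21.3] [105.6  81.9] 58.4
```

View pics/crop1.png

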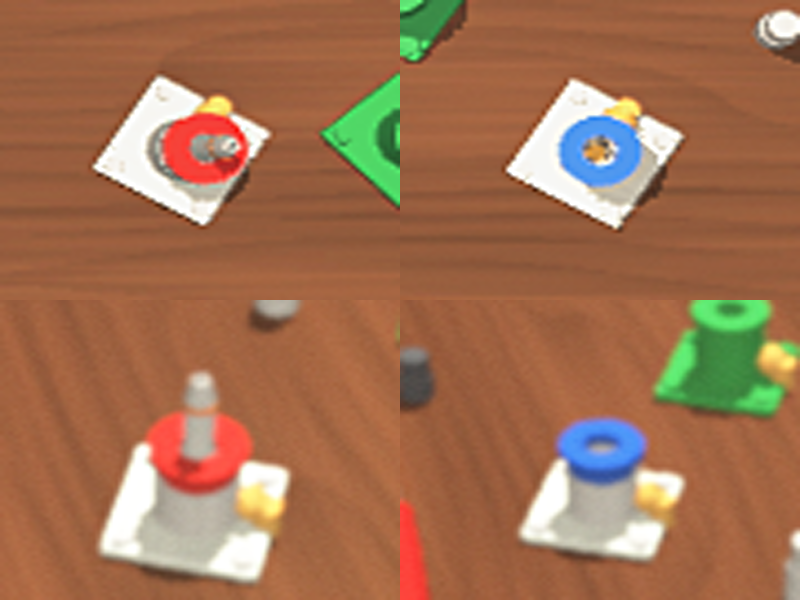

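Both targets are confirmed: red at about (0.492, -0.2915) and blue at about (0.505, -0.026). I'll turn to yaw 90, so that tool x is world +y, tool y is world +x and tool z is down. Then I travel around the base.

```bash
python3 -m creep '{"translation":[[0,0,0],[0,0,0],[0,0,0],[0,0,0],[0,0,0]],"turn":[[0,0,0.0514],[0,0,0.0514],[0,0,0.0514],[0,0,0.0514],[0,0,0.0514]],"grip":[0.4,0.4,0.4,0.4,0.4]}' 10
python3 -m creep '{"translation":[[0,0,0],[0,0,0],[0,0,0]],"turn":[[0,0,0.0514],[0,0,0.0514],[0,0,0.0514]],"grip":[0.4,0.4,0.4]}'
python3 -m creep '{"translation":[[-0.4,0.4,0],[-0.4,0.4,0],[-0.4,0.4,0],[-0.4,0.4,0],[-0.4,0.4,0]],"turn":[[0,0,0],[0,0,0],[0,0,0],[0,0,0],[0,0,0]],"grip":[0.4,0.4,0.4,0.4,0.4]}'
```

```text
time_s: 0.82
tool_pos: [0.1794, 0.6246, 0.2223]
tool_rot: [-180.0, 0.0, 117.4]
force: [0.0, -0.1, -0.1]
grip_width: 0.0451
grasp_force: 0.0
time_s: 1.2
tool_pos: [0.1794, 0.6246, 0.2223]
tool_rot: [-180.0, 0.0, 89.7]
force: [-0.1, -0.0, -0.6]
grip_width: 0.0352
grasp_force: 0.0
time_s: 1.82
tool_pos: [0.3403, 0.4634, 0.2225]
tool_rot: [-180.0, -0.0, 90.0]
force: [0.3, -0.4, -0.0]
grip_width: 0.035
grasp_force: 0.0
```

```bash
python3 -m creep '{"translation":[[-0.4,0.4,0],[-0.4,0.4,0],[-0.4,0.4,0],[-0.5,0.4,0],[-0.6,0.3,0]],"turn":[[0,0,0],[0,0,0],[0,0,0],[0,0,0],[0,0,0]],"grip":[0.4,0.4,0.4,0.4,0.4]}'
python3 -m creep '{"translation":[[-0.7,0,0],[-0.7,0,0],[-0.7,0,0],[-0.7,0,0],[-0.7,0,0]],"turn":[[0,0,0],[0,0,0],[0,0,0],[0,0,0],[0,0,0]],"grip":[0.4,0.4,0.4,0.4,0.4]}'
python3 -m creep '{"translation":[[-0.7,0,0],[-0.7,0,0],[-0.7,0,0],[-0.7,0,0],[0,0,0]],"turn":[[0,0,0],[0,0,0],[0,0,0],[0,0,0],[0,0,0]],"grip":[0.4,0.4,0.4,0.4,0.4]}'
```

```text
time_s: 2.45
tool_pos: [0.4922, 0.2794, 0.2223]
tool_rot: [180.0, 0.0, 90.0]
force: [-0.0, 0.9, -0.3]
grip_width: 0.035
grasp_force: 0.0
time_s: 3.08
tool_pos: [0.4907, -0.0013, 0.2226]
tool_rot: [180.0, -0.0, 90.0]
force: [0.7, -0.2, -0.3]
grip_width: 0.0351
grasp_force: 0.0
time_s: 3.7
tool_pos: [0.4891, -0.2292, 0.2228]
tool_rot: [-180.0, 0.2, 89.4]
force: [-0.4, 1.4, 0.1]
grip_width: 0.0347
grasp_force: 0.0
```

```bash
python3 -m creep '{"translation":[[-0.4,0.02,0],[-0.38,0.015,0],[0,0,0.4],[0,0,0.4],[0,0,0]],"turn":[[0,0,0],[0,0,0],[0,0,0],[0,0,0],[0,0,0]],"grip":[0.4,0.4,0.4,0.4,0.4]}'
python3 - <<'E'
from h import *
c=cam('side'); save('s1.png',cv2.resize(c[0][190:370,200:440],(800,600),interpolation=cv2.INTER_CUBIC)); print(env.get_obs()['tool_pos'],env.get_obs()['tool_rot'])
E
```

```text
time_s: 4.32
tool_pos: [0.4923, -0.2839, 0.1562]
tool_rot: [-179.7, -0.1, 90.0]
force: [0.2, -0.0, 0.5]
grip_width: 0.0347
grasp_force: 0.0
[ 0.4933725 -0.2847478  0.1580535] [-1.79896143e+02 -5.60944718e-02  9.00081610e+01]
```

View pics/s1.png

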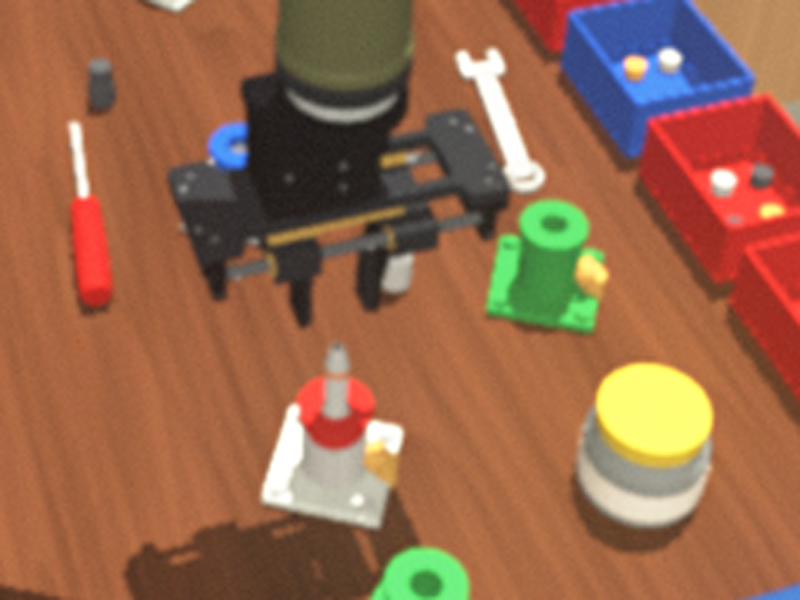

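The fingers straddle the tube plane. In the crop the tips are at (303,320) and (370,305), and the nozzle tip is at (337,350). I'll shift slightly and come down to just above the collar.

```bash
python3 -m creep '{"translation":[[-0.085,-0.015,0],[0,0,0.4],[0,0,0.4],[0,0,0.2],[0,0,0]],"turn":[[0,0,0],[0,0,0],[0,0,0],[0,0,0],[0,0,0]],"grip":[0.36,0.36,0.36,0.36,0.36]}'
python3 - <<'E'
from h import *
c=cam('side'); save('s2.png',cv2.resize(c[0][220:355,210:390],(800,600),interpolation=cv2.INTER_CUBIC)); print(env.get_obs()['tool_pos'],env.get_obs()['tool_rot'])
E
```

```text
time_s: 5.0
tool_pos: [0.4923, -0.2928, 0.0786]
tool_rot: [-180.0, 0.0, 90.0]
force: [0.6, -0.7, 0.0]
grip_width: 0.0317
grasp_force: 0.0
[ 0.49285848 -0.29325543  0.07942904] [1.79951799e+02 3.20830182e-02 8.99449504e+01]
```

View pics/s2.png

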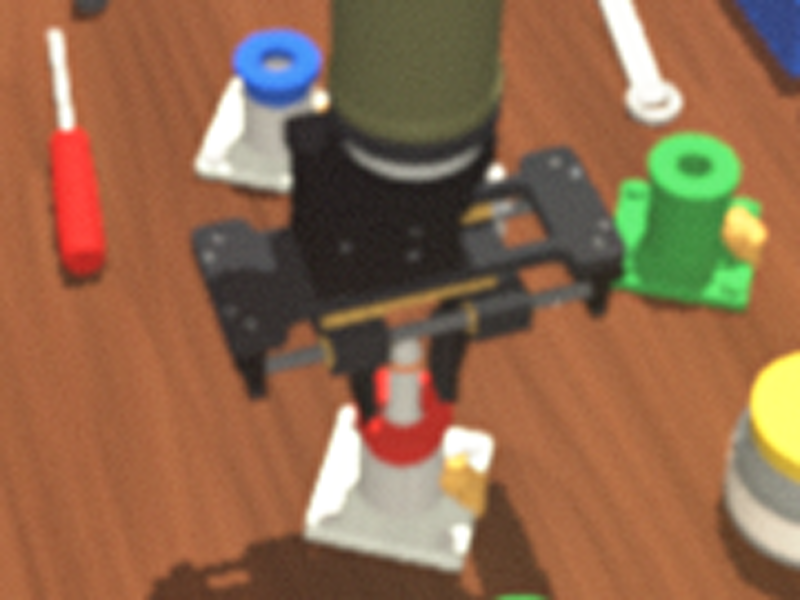

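The tube sits midway between the fingers in the crop, at about (403,390). Now I press the collar gently.

```bash
python3 -m creep '{"translation":[[0,0,0.12],[0,0,0.04],[0,0,0.015],[0,0,0]],"turn":[[0,0,0],[0,0,0],[0,0,0],[0,0,0]],"grip":[0.36,0.36,0.36,0.36]}'
python3 -m creep '{"translation":[[0,0,0.02],[0,0,0.01],[0,0,0]],"turn":[[0,0,0],[0,0,0],[0,0,0]],"grip":[0.36,0.36,0.36]}'
```

```text
time_s: 5.55
tool_pos: [0.4934, -0.2932, 0.066]
tool_rot: [179.9, 0.0, 90.0]
force: [-0.8, 1.1, 7.1]
grip_width: 0.0312
grasp_force: 3.4
time_s: 5.92
tool_pos: [0.4934, -0.2932, 0.0637]
tool_rot: [179.9, 0.0, 90.0]
force: [-1.6, 0.1, 8.1]
grip_width: 0.0312
grasp_force: 4.1
```

```bash
python3 -m creep '{"translation":[[0,0,0.012],[0,0,0],[0,0,0]],"turn":[[0,0,0],[0,0,0],[0,0,0]],"grip":[0.36,0.36,0.36]}'
python3 - <<'E'
from h import *
c=cam('side'); save('s3.png',cv2.resize(c[0][265:355,240:360],(800,600),interpolation=cv2.INTER_CUBIC)); print(env.get_obs()['force'])
E
```

```text
time_s: 6.3
tool_pos: [0.4934, -0.2933, 0.0629]
tool_rot: [179.9, 0.0, 90.0]
force: [-1.2, 1.0, 9.3]
grip_width: 0.0315
grasp_force: 4.4
[-0.72966193  1.03767336  8.53120763]
```

View pics/s3.png

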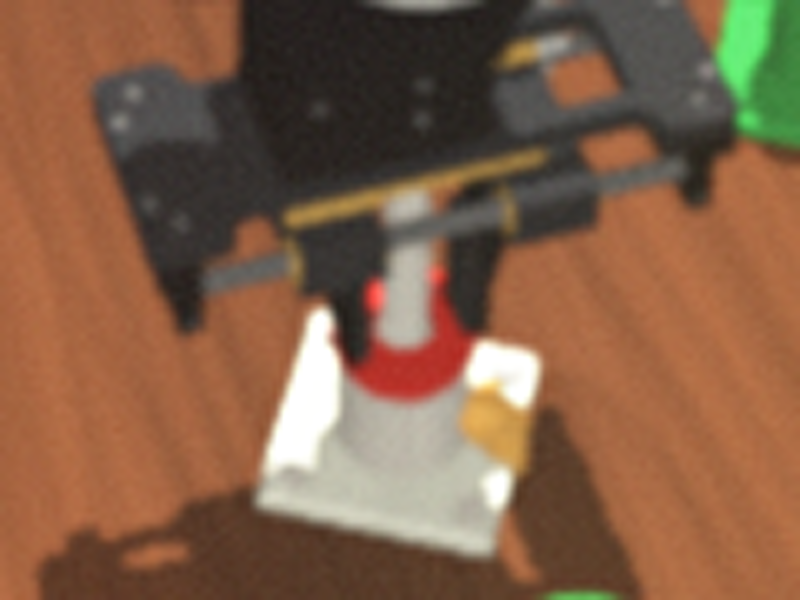

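The collar is down and the tube is still standing between the fingers, with its visible part near (405,270). I'll release slowly, rise clear and measure the nozzle height.

```bash
python3 -m creep '{"translation":[[0,0,-0.01],[0,0,-0.01],[0,0,-0.02],[0,0,-0.05],[0,0,-0.3]],"turn":[[0,0,0],[0,0,0],[0,0,0],[0,0,0],[0,0,0]],"grip":[0.36,0.36,0.36,0.36,0.36]}'
python3 -m creep '{"translation":[[0,0,-0.5],[0,0,-0.45],[0,0,0]],"turn":[[0,0,0],[0,0,0],[0,0,0]],"grip":[0.5,0.5,0.5]}'
python3 - <<'E'
from h import *
c=cam('side'); f,d,K,R,t=c
W=[(x,y,*pt(c,x,y)) for y in range(280,330) for x in range(285,320) if d[y,x]>0]
W=np.array([w for w in W if w[4]>.085 and w[4]<.15 and abs(w[2]-.49)<.02 and abs(w[3]+.294)<.02])
print(len(W),W.max(0).round(4),W.min(0).round(4),W.mean(0).round(4)); print(env.get_obs()['tool_pos'])
save('s4.png',cv2.resize(f[250:355,240:380],(800,600),interpolation=cv2.INTER_CUBIC))
E
```

```text
time_s: 6.98
tool_pos: [0.4912, -0.2919, 0.0914]
tool_rot: [-179.8, -0.1, 90.0]
force: [-0.1, 0.8, 1.0]
grip_width: 0.0314
grasp_force: 0.0
time_s: 7.35
tool_pos: [0.4939, -0.2938, 0.1712]
tool_rot: [179.7, 0.1, 90.0]
force: [-0.2, 0.1, -0.0]
grip_width: 0.0425
grasp_force: 0.0
124 [ 3.040e+02  3.090e+02  4.977e-01 -2.881e-01  1.361e-01] [ 2.970e+02  2.910e+02  4.831e-01 -3.024e-01  8.550e-02] [ 3.006129e+02  3.001935e+02  4.895000e-01 -2.970000e-01  1.105000e-01]
[ 0.49297176 -0.29297225  0.16940235]
```

View pics/s4.png

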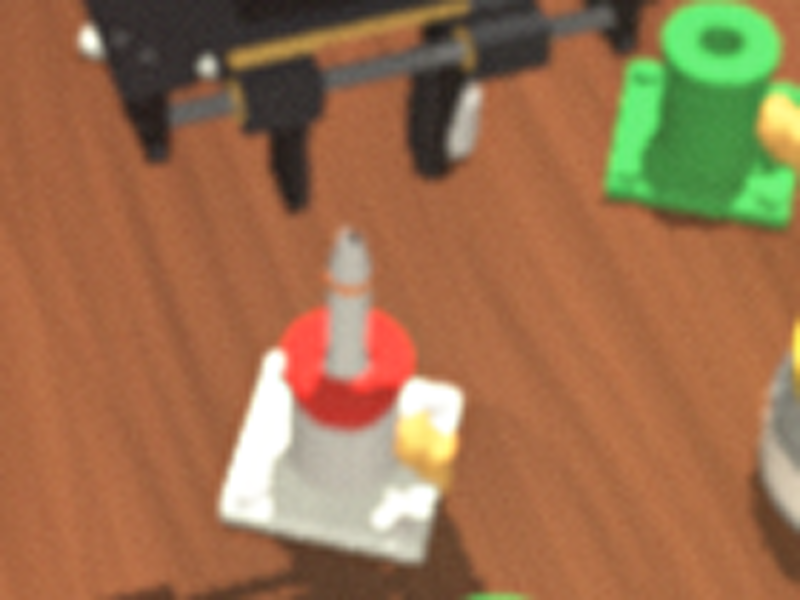

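Nozzle top is now at 0.136, up from 0.1285, so it has kicked up 7.5 mm and is unlocked. The tip shows at crop (350,235), with the collar back up. Next I grip high.

```bash
python3 -m creep '{"translation":[[0.012,0,0.4],[0,0,0.4],[0,0,0.2],[0,0,0],[0,0,0]],"turn":[[0,0,0],[0,0,0],[0,0,0],[0,0,0],[0,0,0]],"grip":[0.5,0.5,0.5,0.5,0.5]}'
python3 -m creep '{"translation":[[0,0,0],[0,0,0],[0,0,0],[0,0,0],[0,0,0]],"turn":[[0,0,0],[0,0,0],[0,0,0],[0,0,0],[0,0,0]],"grip":[0.3,0.2,0.1,0.1,0.1]}' 40
```

```text
time_s: 8.02
tool_pos: [0.4929, -0.2923, 0.0892]
tool_rot: [179.9, 0.0, 89.9]
force: [-0.5, 0.6, 0.7]
grip_width: 0.0437
grasp_force: 0.0
time_s: 8.65
tool_pos: [0.4928, -0.2918, 0.0886]
tool_rot: [180.0, 0.0, 90.0]
force: [0.5, 0.1, 0.9]
grip_width: 0.015
grasp_force: 40.0
```

```bash
python3 -m creep '{"translation":[[0,0,-0.05],[0,0,-0.1],[0,0,-0.2],[0,0,-0.3],[0,0,0]],"turn":[[0,0,0],[0,0,0],[0,0,0],[0,0,0],[0,0,0]],"grip":[0.1,0.1,0.1,0.1,0.1]}'
python3 -m creep '{"translation":[[0,0,-0.3],[0,0,-0.25],[0,0,0]],"turn":[[0,0,0],[0,0,0],[0,0,0]],"grip":[0.1,0.1,0.1]}'
```

```text
time_s: 9.28
tool_pos: [0.4935, -0.2928, 0.143]
tool_rot: [179.8, 0.1, 89.9]
force: [0.1, -0.5, -1.6]
grip_width: 0.015
grasp_force: 40.0
time_s: 9.65
tool_pos: [0.4932, -0.2924, 0.1858]
tool_rot: [179.8, 0.0, 90.0]
force: [-0.2, -1.2, -1.4]
grip_width: 0.0147
grasp_force: 40.0
```

```bash
python3 -m creep '{"translation":[[0.3,0.02,0],[0.5,0.03,0],[0.6,0.03,0],[0.6,0.03,0],[0.6,0.03,0]],"turn":[[0,0,0],[0,0,0],[0,0,0],[0,0,0],[0,0,0]],"grip":[0.1,0.1,0.1,0.1,0.1]}'
python3 -m creep '{"translation":[[0.5,0.02,0],[0.22,0,0],[0,0,0],[0,0,0]],"turn":[[0,0,0],[0,0,0],[0,0,0],[0,0,0]],"grip":[0.1,0.1,0.1,0.1]}'
python3 - <<'E'
from h import *
P=[]
for i in range(2):
    c=cam('side'); P.append(env.get_obs()['tool_pos'])
print(np.mean(P,0),env.get_obs()['tool_rot'])
save('s5.png',cv2.resize(c[0][165:270,205:345],(800,600),interpolation=cv2.INTER_CUBIC))
E
```

```text
time_s: 10.28
tool_pos: [0.5031, -0.082, 0.1836]
tool_rot: [-180.0, -0.0, 90.0]
force: [0.1, 0.1, -1.1]
grip_width: 0.0147
grasp_force: 40.0
time_s: 10.78
tool_pos: [0.5051, -0.0276, 0.184]
tool_rot: [-180.0, 0.0, 89.9]
force: [-0.7, -0.3, -1.5]
grip_width: 0.0149
grasp_force: 40.0
[ 0.50520217 -0.02776675  0.18414948] [-1.79986624e+02  2.16724260e-02  8.98153865e+01]
```

View pics/s5.png

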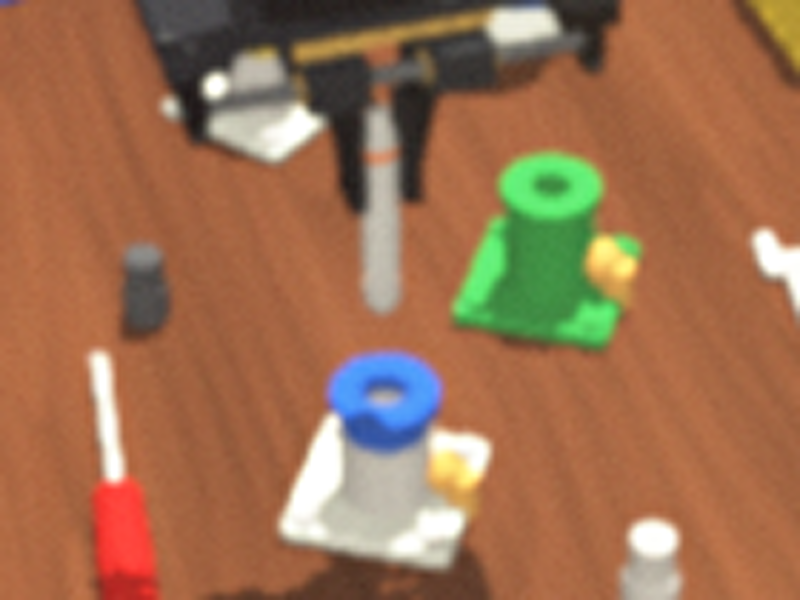

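The nozzle's foot is at crop (382,310), straight above the blue mouth at (385,392). I shift y by 1.5 mm and lower it.

```bash
python3 -m creep '{"translation":[[0.018,0.006,0],[0,0,0.35],[0,0,0.3],[0,0,0.1],[0,0,0]],"turn":[[0,0,0],[0,0,0],[0,0,0],[0,0,0],[0,0,0]],"grip":[0.1,0.1,0.1,0.1,0.1]}'
python3 -m creep '{"translation":[[0,0,0.1],[0,0,0.1],[0,0,0.1],[0,0,0]],"turn":[[0,0,0],[0,0,0],[0,0,0],[0,0,0]],"grip":[0.1,0.1,0.1,0.1]}'
```

```text
time_s: 11.5
tool_pos: [0.5058, -0.025, 0.1244]
tool_rot: [-180.0, 0.0, 89.9]
force: [0.4, 0.9, -0.8]
grip_width: 0.015
grasp_force: 40.0
time_s: 12.0
tool_pos: [0.5054, -0.0248, 0.0997]
tool_rot: [-179.9, 0.0, 90.0]
force: [-0.6, -0.6, -1.2]
grip_width: 0.0149
grasp_force: 40.0
```

```bash
python3 -m creep '{"translation":[[0,0,0.06],[0,0,0.06],[0,0,0]],"turn":[[0,0,0],[0,0,0],[0,0,0]],"grip":[0.1,0.1,0.1]}'
python3 -m creep '{"translation":[[0,0,0.03],[0,0,0.03],[0,0,0]],"turn":[[0,0,0],[0,0,0],[0,0,0]],"grip":[0.1,0.1,0.1]}' 50
```

```text
time_s: 12.38
tool_pos: [0.5068, -0.0248, 0.0918]
tool_rot: [179.9, -0.0, 89.9]
force: [-0.6, -0.6, 4.4]
grip_width: 0.0149
grasp_force: 40.0
time_s: 12.75
tool_pos: [0.5065, -0.0248, 0.0864]
tool_rot: [179.9, -0.0, 90.0]
force: [-0.3, -0.3, 4.3]
grip_width: 0.0146
grasp_force: 50.0
```

```bash
python3 -m creep '{"translation":[[0,0,0.03],[0,0,0.03],[0,0,0]],"turn":[[0,0,0],[0,0,0],[0,0,0]],"grip":[0.1,0.1,0.1]}'
python3 -m creep '{"translation":[[0,0,0.03],[0,0,0]],"turn":[[0,0,0],[0,0,0]],"grip":[0.1,0.1]}'
```

```text
time_s: 13.12
tool_pos: [0.5063, -0.0246, 0.0811]
tool_rot: [179.9, -0.0, 90.0]
force: [0.7, 0.6, 1.8]
grip_width: 0.0148
grasp_force: 50.0
time_s: 13.38
tool_pos: [0.5063, -0.0246, 0.0789]
tool_rot: [180.0, -0.0, 90.0]
force: [0.9, -0.5, 3.7]
grip_width: 0.0151
grasp_force: 50.0
```

```bash
python3 -m creep '{"translation":[[0,0,0.02],[0,0,0]],"turn":[[0,0,0],[0,0,0]],"grip":[0.1,0.1]}'
python3 -m creep '{"translation":[[0,0,0.01],[0,0,0]],"turn":[[0,0,0],[0,0,0]],"grip":[0.1,0.1]}'
```

```text
time_s: 13.62
tool_pos: [0.5068, -0.0247, 0.0783]
tool_rot: [179.9, -0.0, 90.0]
force: [-1.0, -0.1, 10.7]
grip_width: 0.0145
grasp_force: 50.0
time_s: 13.88
tool_pos: [0.507, -0.0247, 0.0782]
tool_rot: [179.9, -0.1, 89.9]
force: [-2.2, 1.0, 15.3]
grip_width: 0.0146
grasp_force: 50.0
```

The stop is reached: z has stalled and the force is climbing. I relax, let go, rise and look.

```bash
python3 -m creep '{"translation":[[0,0,-0.03],[0,0,0],[0,0,0],[0,0,0]],"turn":[[0,0,0],[0,0,0],[0,0,0],[0,0,0]],"grip":[0.1,0.1,0.5,0.5]}'
python3 -m creep '{"translation":[[0,0,0],[0,0,-0.3],[0,0,-0.5],[0,0,-0.5],[0,0,0]],"turn":[[0,0,0],[0,0,0],[0,0,0],[0,0,0],[0,0,0]],"grip":[0.5,0.5,0.5,0.5,0.5]}'
python3 - <<'E'
from h import *
c=cam('side'); f,d,K,R,t=c; m=masks(f)['blue']
W=np.array([(x,y,*pt(c,x,y),m[y,x]) for y in range(190,260) for x in range(245,300) if d[y,x]>0])
k=(abs(W[:,2]-.504)<.02)&(abs(W[:,3]+.03)<.02)&(W[:,4]<.16)
T=W[k&(W[:,4]>.085)]; B=W[(W[:,5]>0)&(abs(W[:,4]-.064)<.015)]
print(len(T),T[:,2:5].max(0).round(4),T[:,2:5].mean(0).round(4),'collar z',np.percentile(B[:,4],[50,80,90,97]).round(4))
save('s6.png',cv2.resize(f[165:270,205:345],(800,600),interpolation=cv2.INTER_CUBIC)); print(env.get_obs()['tool_pos'])
E
```

```text
time_s: 14.38
tool_pos: [0.5048, -0.0248, 0.078]
tool_rot: [-179.9, 0.0, 90.0]
force: [-0.4, 0.8, 0.5]
grip_width: 0.0274
grasp_force: 0.0
time_s: 15.0
tool_pos: [0.5079, -0.0248, 0.1857]
tool_rot: [179.7, -0.1, 90.0]
force: [0.4, 0.1, -0.9]
grip_width: 0.0437
grasp_force: 0.0
79 [ 0.5103 -0.0219  0.128 ] [ 0.5026 -0.0302  0.1066] collar z [0.0663 0.0678 0.0689 0.0703]
[ 0.50659739 -0.02462883  0.18379079]
```

View pics/s6.png

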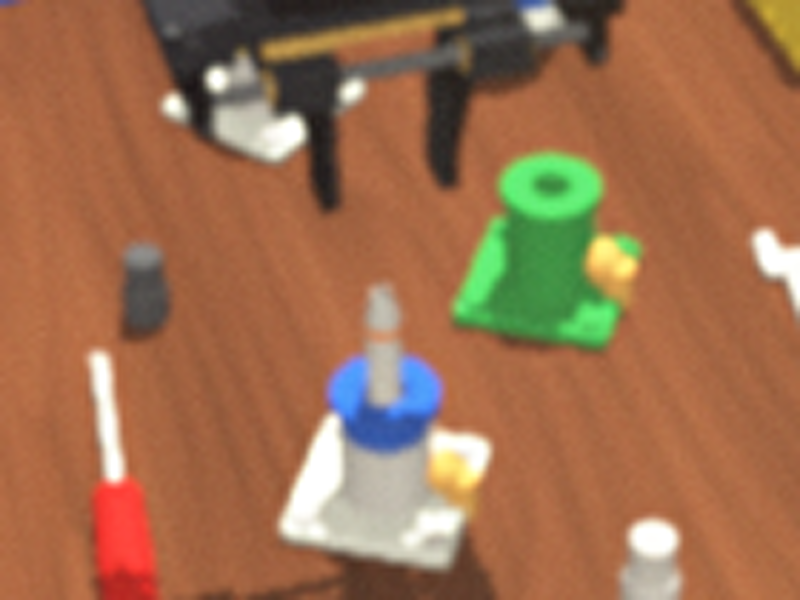

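The nozzle top is at 0.128, the same as when it was locked in red, and the blue collar is up at about 0.068. The crop shows the tube at (383,345) in the blue collar at (385,395), with the fingers clear. Handing in.

```bash
python3 -c "from cell import env; print(env.sign_off())"
```

```text
the job is handed in; nothing more can be done
None
```

The nozzle was released by pressing the red collar, lifted out, and pushed home in the blue outlet; its height matches the locked position, the blue collar is back up, the gripper is clear, and the job is handed in (I did not tug the nozzle to test the lock).

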